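# Fold the burner guard down and snap its catch

### The job

Cooking is over: fold the upright steel guard flap down over the gas ring, then press its front edge down until the spring clip gives and snaps over the edge, and let go with the guard clipped shut. Press only as hard as the clip needs: stop as soon as it has snapped, because leaning on the thin sheet bends it. Leave the bowl and the salt jar beside the ring where they stand.

Things in the scene. Friction and masses are not known exactly. Their poses are not given: they have to be found in the camera images.
- ring: Gas ring, fixed: steel tray 260 x 310 mm, 43 mm high, with burner, pan support (top 65 mm above the counter) and the guard flap hinged at its back. Origin on the counter under the burner's centre; x points from the front (clip side) to the back (hinge side), z up. Flap included: more than 22 N of push on it bends it.
- flap_hinge (a point): Middle of the flap's hinge axis, 125 mm behind the ring's centre, 76 mm above the counter; the axis runs along the ring's y.
- flap_edge (a point): Middle of the flap's free edge, rolled to 4 mm diameter, 270 mm long along the ring's y, 250 mm from the hinge axis. The flap is a flat sheet 3 mm thick (hinge axis and edge in its mid-plane), 270 mm wide, its sides turned down 12 mm. The point turns with it: z is the normal of the outer face (up when shut, to the back when upright), x points from the edge to the hinge.
- flap_press (a point): Point on the flap's outer face, 40 mm from the free edge, in the middle: press about here, clear of the clip's thumb tab, which ends up 44 mm above the edge when shut.
- ring_front (a point): Fixed point of the ring in the middle of its front, 125 mm before its centre and 76 mm up: where the free edge lies when the flap is level. The catch (clip and two rubber buffers) sits here, but is screwed on through slots: the edge's true shut height is up to 9 mm above or below this point, different each time and not measured.
- flap (a joint): Angle of the flap (rad): 0 level over the ring, 1.57 upright, at most 1.75. The stiff hinge stays where it is left and takes about 3 N at the free edge to move. Clipped shut it reads between -0.04 and 0.04, as the catch's height has it.
- clip (a joint): Bend of the spring clip, a steel strip 26 mm wide with a sloping lead-in above a hook (rad): 0 at rest, up to 0.07 as the edge pushes it outwards, 0 again once snapped over. It first touches with the edge 17 to 25 mm above its shut height. The push at flap_press climbs to 7 to 14 N (less when held still) 5 mm above it, drops to about 1 N, then rises 17 N per mm on the buffers.
- bowl_small: A white enamel bowl with a blue rim, 124 mm across, 50 mm high, beside the ring on its left; leave it alone. Origin under its centre.
- salt: A glass jar with steel lid, 60 mm across, 85 mm high, beside the ring on its right; leave it alone. Origin under its centre.

How it is judged:
By the outcome, as a careful person would: the job done as asked, in the order asked, and still so for the second after the job is handed in, with the robot touching nothing.
It also fails if it takes over 46 s, if anything falls off the work surface, if the arm or the gripper's body presses on something with over 40 N, if the wrist force passes 120 N, or if a joint passes its speed limit or range.

### The arm

A 6-joint arm with a two-finger parallel gripper is mounted at the origin on the work surface. World frame = base frame: x ahead of the robot, y to its left, z up, the work surface at z = 0. Lengths are in mm, angles in degrees, forces in N, time in s.
With the tool pointing down it reaches from about 250 to 775 mm from the base axis. Payload 4 kg.
Tool frame: the origin (TCP) lies on the front face of the gripper's body, between the roots of the fingers; the fingertips stand 97 mm ahead of it and the grasp point (between the pads) lies 78 mm ahead of it; z points along the fingers, y is the direction in which the jaws open and shut (so a half turn about z gives the same grasp; the last joint's range is limited). The gripper opens to 94 mm and grips with 3 to 60 N. Pads are 16 mm wide; open, the fingers measure 119 mm over their backs; the gripper's body (75 mm by 177 mm) begins 78 mm behind the grasp point.
Start: joints at [-75.464, 4.996, 78.535, -0, 96.463, -5.907], TCP at [192.099, -515.372, 302.706] pointing down, gripper open.
Joint ranges: [-177.83, 177.83], [-43.37, 116.18], [15.69, 146.23], [-61.86, 241.86], [9.47, 152.12], [-147.06, 147.06]. Speed limits (degrees/s): [159.86, 159.86, 180, 180, 180, 180].

### API

Orientations are given as a 3x3 rotation matrix whose columns are the frame's x, y, z axes.
In Python, from bench import robot gives the robot as it stands.
- The arm moves only by the shell command python3 -m creep 'ROWS'. ROWS is JSON, one flat list of numbers, 7 for each row, row after row: the shift along the tool's x, y, z in m, then the turn, a rotation vector about the tool's x, y, z in rad, then the opening in per cent of the stroke, from 0 (shut) to 100 (fully open). In form: [tx, ty, tz, rx, ry, rz, hand, tx, ty, tz, rx, ry, rz, hand, ...]. A call has exactly 8 rows; each row shifts and turns the commanded pose from where the row before left it, along the tool's axes as they then stand; what a row does not reach is not made up. A row lasts 1/12 s, in which the tool goes at most 41.7 mm and 7.16 degrees, less where a joint would pass 70% of its speed; a pose out of reach is approached as far as the arm can. A call with a gripper value outside its range is refused whole. The fingers move at their own pace and stop on an object; the grip force is fixed at half the most. Time passes only in rows, so rows that do not move let the fingers close, or fill a call up. It gives the time, the measured TCP pose, the force and the opening at its end, in the units of the state.
- robot.read_state(): the state, without advancing time (a new reading comes with each control period).
- robot.snapshot(name): name is "scene" or "top" or "wrist"; returns the picture (480x640x3 uint8, blue, green, red); there is no depth.
- robot.calibration(name): a dict with "camera_matrix" (3x3 intrinsics, pixels), "rvec" (rotation vector, rad) and "tvec" (3), from world to camera coordinates, as OpenCV has them. Camera axes: x right, y down, z forward; pixel columns grow to the right and rows downward; lengths in mm; the calibration is good to about 2 mm. A picture is of the moment at which its call begins: read the wrist's pose just before it. calibration takes no time and is no camera call; for the wrist camera it gives the pose at the moment of the call.
- robot.close_job(): hands the job in, once; it reports no verdict.
Trained networks look in the newest picture that a camera, given by its name, has taken for a name from the list of things; names that differ only in an ending like _2 or _b are one class to them, and where a whole thing is asked for, a point or a joint stands for the part that bears it (a point fixed in the world has none). Each returns a list of dicts, best first, with "p" (0 to 1); they miss things now and then, are a little off and sometimes report something else, mostly with a low value. They report only what shows in the picture. A call takes as long as a camera call.
- robot.find_in(thing, camera): "pixel" ([row, column] in pixels, amid what is visible of it).
- robot.regions_of(thing, camera): "pixels" (480x640 bool, what is visible of it) and "pixel" ([row, column] in pixels, amid what is visible of it).
- robot.mark_of(thing, camera): "pixel" ([row, column] in pixels: a listed point, or the origin of a listed thing).
The state is a dict: "t": time; "joint_positions": joint angles; "joint_vel": joint speeds; "joint_torque": joint torques, N m; "position": TCP position; "eef_rot": TCP orientation; "ft_force": force on the tool from outside, world axes, zero at the start; "moment": the same for the moment, N m; "grip_width": opening from 0.0 (shut) to 1.0 (fully open).
Only numpy, scipy, OpenCV 4.12 (cv2) and the standard library are available. Lean on these libraries where they do the work, as an engineer would, in place of code of your own. Each camera call takes 0.05 s, during which the arm holds its last target. There are 200 camera calls.

## Working session

There is one attempt and no reset: what is moved stays moved. The work goes in short steps, Python scripts to look and compute and a shell command to move; the robot and the scene stay as the last step left them, time stands still between calls to the robot, and variables do not carry over. Pictures are saved under pics/ and viewed, about 8 in all and at most 12, crops included, and the job is handed in when it is done.

```bash
ls; mkdir -p pics; cat > h.py <<'E'
import numpy as np, cv2
from bench import robot
def cal(n):
    c=robot.calibration(n); return np.array(c["camera_matrix"],float),np.array(c["rvec"],float),np.array(c["tvec"],float)
def ray(n,px):
    K,r,t=cal(n); R=cv2.Rodrigues(r)[0]; o=-R.T@t.ravel()
    d=R.T@np.linalg.solve(K,[px[1],px[0],1.]); return o,d/np.linalg.norm(d)
def onz(n,px,z):
    o,d=ray(n,px); return o+d*(z-o[2])/d[2]
def proj(n,P):
    K,r,t=cal(n); return cv2.projectPoints(np.array(P,float).reshape(-1,1,3),r,t,K,None)[0].reshape(-1,2)
E
python3 - <<'E'
from h import *
for n in ("scene","top"):
    cv2.imwrite(f"pics/{n}0.png",robot.snapshot(n))
    print(n,"cam",ray(n,(240,320))[0].round())
    for th,z in (("ring",0),("flap_hinge",76),("flap_edge",326),("flap_press",286),("ring_front",76),("bowl_small",0),("salt",0)):
        m=robot.mark_of(th,n)[:2]
        print(th,[(np.round(a["pixel"]),round(a["p"],2),onz(n,a["pixel"],z).round()) for a in m])
s=robot.read_state();print(s["t"],s["position"],s["eef_rot"],s["ft_force"])
E
```

```text
pics
scene cam [993. 686. 708.]
ring [(array([235., 281.]), 0.66, array([508., -68.,   0.]))]
flap_hinge []
flap_edge [(array([ 94., 211.]), 0.59, array([ 610., -111.,  326.]))]
flap_press [(array([115., 208.]), 0.97, array([ 616., -120.,  286.]))]
ring_front [(array([206., 338.]), 0.67, array([411.,   2.,  76.]))]
bowl_small [(array([329., 289.]), 0.63, array([644., 159.,   0.]))]
salt [(array([187., 251.]), 0.94, array([ 461., -264.,    0.]))]
top cam [ 385.   92. 1138.]
ring [(array([263., 390.]), 0.8, array([518., -67.,   0.]))]
flap_hinge [(array([210., 424.]), 0.89, array([ 631., -135.,   76.]))]
flap_edge [(array([188., 443.]), 0.86, array([ 611., -115.,  326.])), (array([211., 420.]), 0.19, array([571., -74., 326.]))]
flap_press [(array([195., 438.]), 0.6, array([ 610., -116.,  286.]))]
ring_front [(array([306., 366.]), 0.76, array([412.,  -3.,  76.]))]
bowl_small [(array([214., 293.]), 0.91, array([634., 166.,   0.]))]
salt [(array([305., 368.]), 0.68, array([418., -12.,   0.])), (array([290., 479.]), 0.66, array([ 453., -276.,    0.]))]
0.8 [ 192.11059014 -515.37417544  302.75051266] [[ 9.37010033e-01  3.49302433e-01  9.06820001e-05]
 [ 3.49302444e-01 -9.37010012e-01 -1.98837832e-04]
 [ 1.55154035e-05  2.17988488e-04 -9.99999976e-01]] [ 0.60223914 -0.6211015   0.51890647]
```

View pics/scene0.png

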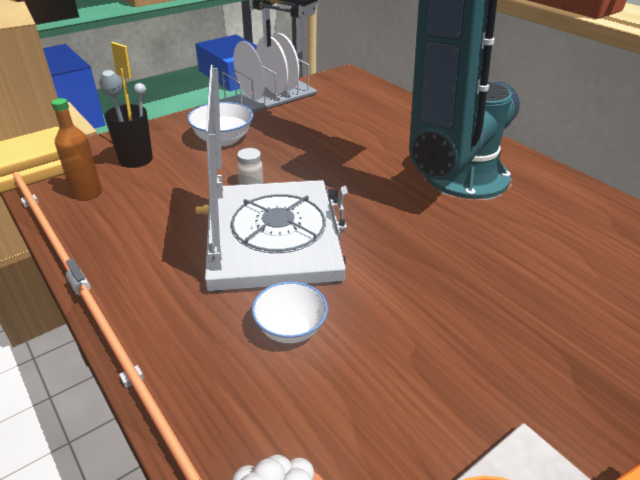

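View pics/top0.png

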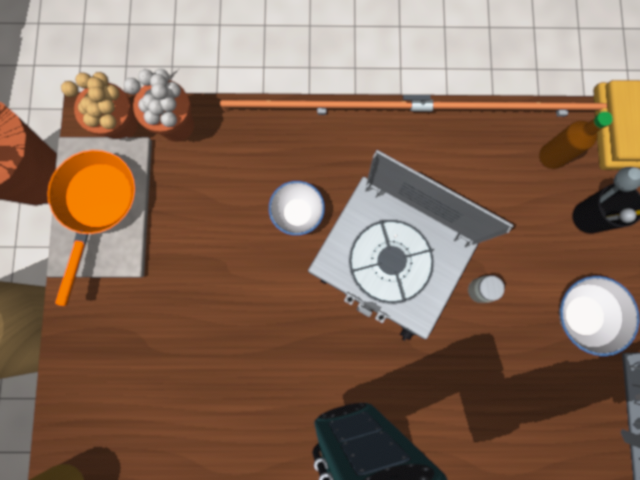

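The top and scene views agree: ring centre is near (518,-66), front to back points at about -31°, and the flap is upright with its outer face at the back. I'll raise the tool, turn it to the ring's axes, then travel over to behind the flap.

```bash
python3 -m creep '[0,0,-0.021,0,0,0.1123,0, 0,0,-0.021,0,0,0.1123,0, 0,0,-0.021,0,0,0.1123,0, 0,0,-0.021,0,0,0.1123,0, 0,0,-0.021,0,0,0.1123,0, 0,0,-0.021,0,0,0.1123,0, 0,0,-0.021,0,0,0.1123,0, 0,0,-0.021,0,0,0.1123,0]'
python3 -m creep '[0.014,-0.034,0,0,0,0,0, 0.014,-0.034,0,0,0,0,0, 0.014,-0.034,0,0,0,0,0, 0.014,-0.034,0,0,0,0,0, 0.014,-0.034,0,0,0,0,0, 0.014,-0.034,0,0,0,0,0, 0.014,-0.034,0,0,0,0,0, 0.014,-0.034,0,0,0,0,0]'
```

```text
t: 1.47
position: [192.1, -515.2, 471.8]
eef_rot: [[0.854, -0.52, 0.0], [-0.52, -0.854, -0.0], [0.0, 0.0, -1.0]]
ft_force: [0.6, 0.3, 0.1]
grip_width: 0.472
t: 2.13
position: [429.5, -338.6, 470.9]
eef_rot: [[0.857, -0.516, 0.0], [-0.516, -0.857, -0.001], [0.001, 0.0, -1.0]]
ft_force: [0.6, -0.3, -0.1]
grip_width: 0.005
```

```bash
python3 -m creep '[0.014,-0.035,0,0,0,0,0, 0.014,-0.035,0,0,0,0,0, 0.014,-0.035,0,0,0,0,0, 0.014,-0.035,0,0,0,0,0, 0.014,-0.035,0,0,0,0,0, 0.014,-0.035,0,0,0,0,0, 0.014,-0.035,0,0,0,0,0, 0.014,-0.035,0,0,0,0,0]'
python3 - <<'E'
from h import *
s=robot.read_state();print(s["position"],s["joint_positions"])
for n in ("wrist","scene","top"):
    cv2.imwrite(f"pics/{n}1.png",robot.snapshot(n))
    for th,z in (("flap_edge",326),("flap_hinge",76),("flap_press",286)):
        print(n,th,[(np.round(a["pixel"]),round(a["p"],2),onz(n,a["pixel"],z).round()) for a in robot.mark_of(th,n)[:2]])
a,b=cv2.imread("pics/wrist1.png"),cv2.imread("pics/scene1.png")
cv2.imwrite("pics/c1.png",np.hstack([cv2.resize(a,(400,300)),cv2.resize(b[0:330,60:500],(400,300))]))
E
```

```text
t: 2.8
position: [669.8, -156.4, 470.8]
eef_rot: [[0.857, -0.515, 0.0], [-0.515, -0.857, -0.0], [0.0, 0.0, -1.0]]
ft_force: [0.5, -0.4, -0.0]
grip_width: 0.007
[ 669.75654663 -156.37865816  470.7805904 ] [-1.78597759e+01  2.72438324e+01  3.15979652e+01 -9.54652624e-03
  1.21136551e+02  1.03161021e+02]
wrist flap_edge [(array([364., 316.]), 0.76, array([ 618., -115.,  326.])), (array([310., 160.]), 0.34, array([701., -52., 326.]))]
wrist flap_hinge [(array([241., 321.]), 0.62, array([ 625., -124.,   76.]))]
wrist flap_press [(array([330., 315.]), 0.72, array([ 617., -118.,  286.]))]
scene flap_edge [(array([ 95., 209.]), 0.73, array([ 614., -113.,  326.]))]
scene flap_hinge []
scene flap_press [(array([117., 209.]), 0.92, array([ 619., -114.,  286.]))]
top flap_edge [(array([189., 444.]), 0.89, array([ 609., -118.,  326.]))]
top flap_hinge [(array([213., 422.]), 0.71, array([ 622., -129.,   76.]))]
top flap_press [(array([194., 441.]), 0.95, array([ 612., -122.,  286.]))]
```

View pics/c1.png

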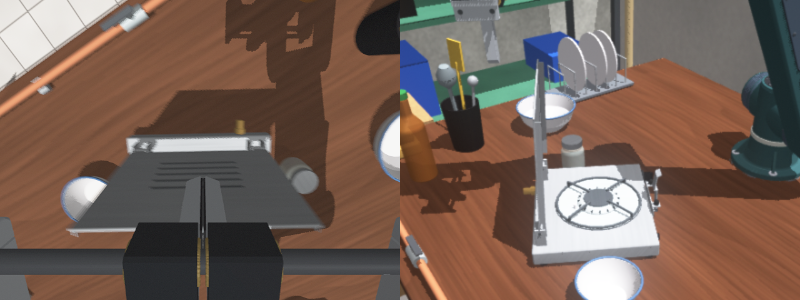

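Wrist picture: the flap's free edge is at row ~364 and the hinge at row ~241, so it is upright, leaning forward about 3°. The fingers are above and behind it, nearly centred. Next I descend behind it and close in.

```bash
python3 -m creep '[0,-0.001,0.011,0,0,0,0, 0,-0.001,0.011,0,0,0,0, 0,-0.001,0.011,0,0,0,0, 0,-0.001,0.011,0,0,0,0, 0,-0.001,0.011,0,0,0,0, 0,0,0.011,0,0,0,0, 0,0,0.011,0,0,0,0, 0,0,0.011,0,0,0,0]'
python3 -m creep '[-0.006,0,0,0,0,0,0, -0.006,0,0,0,0,0,0, -0.006,0,0,0,0,0,0, -0.006,0,0,0,0,0,0, -0.006,0,0,0,0,0,0, -0.006,0,0,0,0,0,0, -0.004,0,0,0,0,0,0, -0.004,0,0,0,0,0,0]'
python3 -m creep '[-0.002,0,0,0,0,0,0, -0.002,0,0,0,0,0,0, -0.002,0,0,0,0,0,0, -0.002,0,0,0,0,0,0, -0.002,0,0,0,0,0,0, -0.002,0,0,0,0,0,0, -0.002,0,0,0,0,0,0, -0.002,0,0,0,0,0,0]'
```

```text
t: 4.07
position: [670.7, -153.9, 382.5]
eef_rot: [[0.857, -0.516, 0.0], [-0.516, -0.857, -0.0], [0.001, -0.0, -1.0]]
ft_force: [1.0, 0.0, 0.2]
grip_width: 0.005
t: 4.73
position: [633.0, -130.5, 383.2]
eef_rot: [[0.857, -0.515, 0.001], [-0.515, -0.857, -0.0], [0.001, -0.0, -1.0]]
ft_force: [0.0, -0.1, 0.4]
grip_width: 0.005
t: 5.4
position: [620.2, -123.0, 382.4]
eef_rot: [[0.857, -0.516, 0.002], [-0.516, -0.857, -0.001], [0.002, 0.0, -1.0]]
ft_force: [3.3, -1.5, -2.2]
grip_width: 0.007
```

Contact: about 3.6 N along the ring's -x. Now I work out the arc.

```bash
python3 - <<'E'
import numpy as np
th=np.radians(np.linspace(85.4,10,41)); r=210
x=-r*np.cos(th)+1.5*np.sin(th); z=r*np.sin(th)+1.5*np.cos(th)
d=np.c_[np.diff(x),-np.diff(z)]*1
for k in range(5): print((d[8*k:8*k+8]).round(1).tolist(), x[8*k+8].round(),(z[8*k+8]+76+97).round())
E
```

```text
[[-6.9, 0.6], [-6.9, 0.8], [-6.8, 1.1], [-6.8, 1.3], [-6.7, 1.5], [-6.7, 1.7], [-6.6, 2.0], [-6.6, 2.2]] -69.0 371.0
[[-6.5, 2.4], [-6.4, 2.6], [-6.3, 2.8], [-6.2, 3.0], [-6.1, 3.2], [-6.0, 3.4], [-5.9, 3.6], [-5.8, 3.8]] -118.0 346.0
[[-5.6, 4.0], [-5.5, 4.2], [-5.4, 4.4], [-5.2, 4.5], [-5.1, 4.7], [-4.9, 4.9], [-4.7, 5.0], [-4.6, 5.2]] -160.0 310.0
[[-4.4, 5.3], [-4.2, 5.5], [-4.0, 5.6], [-3.9, 5.7], [-3.7, 5.9], [-3.5, 6.0], [-3.3, 6.1], [-3.1, 6.2]] -190.0 263.0
[[-2.9, 6.3], [-2.7, 6.4], [-2.5, 6.5], [-2.2, 6.5], [-2.0, 6.6], [-1.8, 6.7], [-1.6, 6.7], [-1.4, 6.8]] -207.0 211.0
```

```bash
python3 -m creep '[-0.0069,0,0.0006,0,0,0,0, -0.0069,0,0.0008,0,0,0,0, -0.0068,0,0.0011,0,0,0,0, -0.0068,0,0.0013,0,0,0,0, -0.0067,0,0.0015,0,0,0,0, -0.0067,0,0.0017,0,0,0,0, -0.0066,0,0.002,0,0,0,0, -0.0066,0,0.0022,0,0,0,0]'
python3 -m creep '[-0.0065,0,0.0024,0,0,0,0, -0.0064,0,0.0026,0,0,0,0, -0.0063,0,0.0028,0,0,0,0, -0.0062,0,0.003,0,0,0,0, -0.0061,0,0.0032,0,0,0,0, -0.006,0,0.0034,0,0,0,0, -0.0059,0,0.0036,0,0,0,0, -0.0058,0,0.0038,0,0,0,0]'
```

```text
t: 6.07
position: [572.7, -94.5, 371.7]
eef_rot: [[0.857, -0.516, 0.0], [-0.516, -0.857, -0.0], [0.0, 0.0, -1.0]]
ft_force: [1.5, -2.0, -0.2]
grip_width: 0.005
t: 6.73
position: [530.8, -69.0, 346.3]
eef_rot: [[0.857, -0.515, -0.0], [-0.515, -0.857, 0.0], [-0.0, -0.0, -1.0]]
ft_force: [0.8, -2.5, 1.6]
grip_width: 0.004
```

```bash
python3 -m creep '[-0.0056,0,0.004,0,0,0,0, -0.0055,0,0.0042,0,0,0,0, -0.0054,0,0.0044,0,0,0,0, -0.0052,0,0.0045,0,0,0,0, -0.0051,0,0.0047,0,0,0,0, -0.0049,0,0.0049,0,0,0,0, -0.0047,0,0.005,0,0,0,0, -0.0046,0,0.0052,0,0,0,0]'
python3 -m creep '[-0.0044,0,0.0053,0,0,0,0, -0.0042,0,0.0055,0,0,0,0, -0.004,0,0.0056,0,0,0,0, -0.0039,0,0.0057,0,0,0,0, -0.0037,0,0.0059,0,0,0,0, -0.0035,0,0.006,0,0,0,0, -0.0033,0,0.0061,0,0,0,0, -0.0031,0,0.0062,0,0,0,0]'
python3 - <<'E'
from h import *
for n in ("scene","top"):
    cv2.imwrite(f"pics/{n}2.png",robot.snapshot(n))
    for th,z in (("flap_edge",180),("flap_hinge",76),("ring_front",76)):
        print(n,th,[(np.round(a["pixel"]),round(a["p"],2),onz(n,a["pixel"],z).round()) for a in robot.mark_of(th,n)[:2]])
b,a=cv2.imread("pics/top2.png"),cv2.imread("pics/scene2.png")
cv2.imwrite("pics/c2.png",np.hstack([cv2.resize(a[60:300,140:460],(400,300)),cv2.resize(b[140:380,240:560],(400,300))]))
E
```

```text
t: 7.4
position: [495.7, -48.0, 309.2]
eef_rot: [[0.857, -0.515, -0.0], [-0.515, -0.857, 0.0], [-0.0, 0.0, -1.0]]
ft_force: [-0.5, -1.0, 1.3]
grip_width: 0.006
t: 8.07
position: [470.1, -32.6, 262.8]
eef_rot: [[0.857, -0.515, -0.0], [-0.515, -0.857, 0.0], [-0.0, 0.0, -1.0]]
ft_force: [-0.1, -1.0, 0.6]
grip_width: 0.002
scene flap_edge [(array([158., 330.]), 0.92, array([419., -21., 180.]))]
scene flap_hinge [(array([217., 220.]), 0.96, array([ 623., -107.,   76.]))]
scene ring_front [(array([206., 343.]), 0.98, array([402.,   6.,  76.]))]
top flap_edge [(array([299., 378.]), 0.77, array([424., -16., 180.]))]
top flap_hinge [(array([211., 423.]), 0.74, array([ 627., -133.,   76.]))]
top ring_front [(array([308., 367.]), 0.79, array([408.,  -3.,  76.]))]
```

View pics/c2.png

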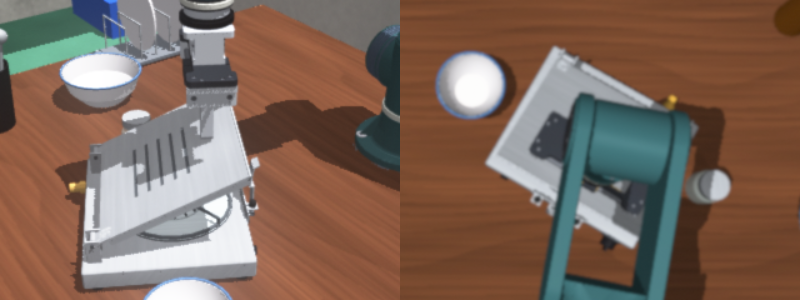

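The flap is at about 25° with the finger following it. The finger sits about 5 mm left of the middle. I continue to about 10°.

```bash
python3 -m creep '[-0.0037,0.0005,0.0063,0,0,0,0, -0.0035,0.0005,0.0064,0,0,0,0, -0.0033,0.0005,0.0065,0,0,0,0, -0.003,0.0005,0.0065,0,0,0,0, -0.0028,0.0005,0.0066,0,0,0,0, -0.0026,0.0005,0.0066,0,0,0,0, -0.0022,0.0005,0.0066,0,0,0,0, -0.002,0.0005,0.0060,0,0,0,0]'
python3 - <<'E'
from h import *
for i in range(3):
    s=robot.snapshot("scene")
m=robot.mark_of("flap_edge","scene")[:1];print([(a["pixel"],a["p"]) for a in m])
print(proj("scene",[[389+i*0,6,76+h] for i in (0,) for h in (-9,0,9,30,40)]).round(1).tolist())
print(robot.read_state()["ft_force"])
E
```

```text
t: 9.13
position: [448.1, -24.1, 211.1]
eef_rot: [[0.857, -0.515, -0.001], [-0.515, -0.857, 0.0], [-0.001, 0.0, -1.0]]
ft_force: [0.7, 0.9, 1.2]
grip_width: 0.008
[([188.2, 339.3], 0.73)]
[[347.5, 206.9], [347.8, 203.3], [348.0, 199.7], [348.5, 191.1], [348.8, 186.9]]
[ 0.67737373  0.45575967 -0.02228235]
```

```bash
python3 -m creep '[0,0,0.001,0,0,0,0, 0,0,0.001,0,0,0,0, 0,0,0.001,0,0,0,0, 0,0,0.001,0,0,0,0, 0,0,0.001,0,0,0,0, 0,0,0.001,0,0,0,0, 0,0,0.001,0,0,0,0, 0,0,0.001,0,0,0,0]'
python3 -m creep '[0,0,0.0005,0,0,0,0, 0,0,0.0005,0,0,0,0, 0,0,0.0005,0,0,0,0, 0,0,0.0005,0,0,0,0, 0,0,0.0005,0,0,0,0, 0,0,0.0005,0,0,0,0, 0,0,0.0005,0,0,0,0, 0,0,0.0005,0,0,0,0]'
```

```text
t: 10.0
position: [448.6, -24.3, 203.9]
eef_rot: [[0.857, -0.515, -0.0], [-0.515, -0.857, -0.0], [0.0, 0.0, -1.0]]
ft_force: [0.4, 0.3, 1.3]
grip_width: 0.003
t: 10.67
position: [448.6, -24.3, 199.9]
eef_rot: [[0.857, -0.516, 0.0], [-0.516, -0.857, -0.0], [0.0, 0.0, -1.0]]
ft_force: [-0.2, -0.3, 0.1]
grip_width: 0.01
```

```bash
python3 -m creep '[0,0,0.0005,0,0,0,0, 0,0,0.0005,0,0,0,0, 0,0,0.0005,0,0,0,0, 0,0,0.0005,0,0,0,0, 0,0,0.0005,0,0,0,0, 0,0,0.0005,0,0,0,0, 0,0,0.0005,0,0,0,0, 0,0,0.0005,0,0,0,0]'
```

```text
t: 11.33
position: [448.6, -24.3, 195.9]
eef_rot: [[0.857, -0.515, 0.0], [-0.515, -0.857, -0.0], [0.0, 0.0, -1.0]]
ft_force: [0.4, 0.3, 0.8]
grip_width: 0.006
```

```bash
python3 -m creep '[0,0,0.0005,0,0,0,0, 0,0,0.0005,0,0,0,0, 0,0,0.0005,0,0,0,0, 0,0,0.0005,0,0,0,0, 0,0,0.0005,0,0,0,0, 0,0,0.0005,0,0,0,0, 0,0,0.0005,0,0,0,0, 0,0,0.0005,0,0,0,0]'
python3 - <<'E'
from h import *
robot.snapshot("scene")
for n in ("scene","top"):
    im=robot.snapshot(n);cv2.imwrite(f"pics/{n}3.png",im)
    print([(a["pixel"],a["p"]) for a in robot.mark_of("flap_edge",n)[:1]])
b=cv2.imread("pics/scene3.png")
cv2.imwrite("pics/c3.png",cv2.resize(b[110:290,180:400],(733,600),interpolation=cv2.INTER_CUBIC))
E
```

```text
t: 12.0
position: [448.6, -24.3, 191.9]
eef_rot: [[0.857, -0.516, 0.0], [-0.516, -0.857, -0.0], [0.0, 0.0, -1.0]]
ft_force: [-1.0, -0.7, 0.7]
grip_width: 0.003
[([196.4, 337.8], 0.56)]
[([307.3, 367.5], 0.73)]
```

View pics/c3.png

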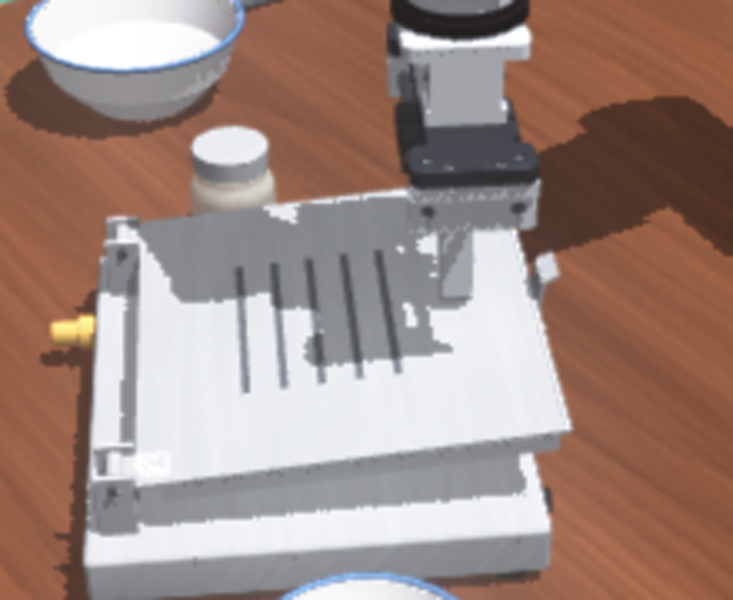

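The flap is nearly level, its edge about 17–20 mm up, with the finger at the press point. No clip resistance yet, so I keep going in smaller steps.

```bash
python3 -m creep '[0,0,0.0004,0,0,0,0, 0,0,0.0004,0,0,0,0, 0,0,0.0004,0,0,0,0, 0,0,0.0004,0,0,0,0, 0,0,0.0004,0,0,0,0, 0,0,0.0004,0,0,0,0, 0,0,0.0004,0,0,0,0, 0,0,0.0004,0,0,0,0]'
```

```text
t: 12.92
position: [448.5, -24.3, 188.9]
eef_rot: [[0.857, -0.516, -0.0], [-0.516, -0.857, -0.0], [-0.0, 0.0, -1.0]]
ft_force: [-0.8, 0.6, 3.5]
grip_width: 0.006
```

```bash
python3 -m creep '[0,0,0.0004,0,0,0,0, 0,0,0.0004,0,0,0,0, 0,0,0.0004,0,0,0,0, 0,0,0.0004,0,0,0,0, 0,0,0.0004,0,0,0,0, 0,0,0.0004,0,0,0,0, 0,0,0.0004,0,0,0,0, 0,0,0.0004,0,0,0,0]'
```

```text
t: 13.58
position: [448.4, -24.2, 185.5]
eef_rot: [[0.857, -0.516, -0.001], [-0.516, -0.857, 0.0], [-0.001, 0.0, -1.0]]
ft_force: [-3.3, 0.3, 4.6]
grip_width: 0.007
```

```bash
python3 -m creep '[0,0,0.0003,0,0,0,0, 0,0,0.0003,0,0,0,0, 0,0,0.0003,0,0,0,0, 0,0,0.0003,0,0,0,0, 0,0,0.0003,0,0,0,0, 0,0,0.0003,0,0,0,0, 0,0,0.0003,0,0,0,0, 0,0,0.0003,0,0,0,0]'
```

```text
t: 14.25
position: [448.5, -24.3, 183.2]
eef_rot: [[0.857, -0.516, -0.0], [-0.516, -0.857, -0.0], [-0.0, 0.0, -1.0]]
ft_force: [-3.0, 1.6, 5.5]
grip_width: 0.007
```

```bash
python3 -m creep '[0,0,0.0003,0,0,0,0, 0,0,0.0003,0,0,0,0, 0,0,0.0003,0,0,0,0, 0,0,0.0003,0,0,0,0, 0,0,0.0003,0,0,0,0, 0,0,0.0003,0,0,0,0, 0,0,0.0003,0,0,0,0, 0,0,0.0003,0,0,0,0]'
```

```text
t: 14.92
position: [448.5, -24.2, 180.8]
eef_rot: [[0.857, -0.515, -0.0], [-0.515, -0.857, 0.0], [-0.0, 0.0, -1.0]]
ft_force: [-3.2, 1.6, 5.5]
grip_width: 0.004
```

```bash
python3 -m creep '[0,0,0.0003,0,0,0,0, 0,0,0.0003,0,0,0,0, 0,0,0.0003,0,0,0,0, 0,0,0.0003,0,0,0,0, 0,0,0.0003,0,0,0,0, 0,0,0.0003,0,0,0,0, 0,0,0.0003,0,0,0,0, 0,0,0.0003,0,0,0,0]'
```

```text
t: 15.58
position: [448.4, -24.2, 178.6]
eef_rot: [[0.857, -0.515, -0.0], [-0.515, -0.857, 0.0], [-0.0, 0.0, -1.0]]
ft_force: [-4.3, 1.8, 6.7]
grip_width: 0.005
```

```bash
python3 -m creep '[0,0,0.0002,0,0,0,0, 0,0,0.0002,0,0,0,0, 0,0,0.0002,0,0,0,0, 0,0,0.0002,0,0,0,0, 0,0,0.0002,0,0,0,0, 0,0,0.0002,0,0,0,0, 0,0,0.0002,0,0,0,0, 0,0,0.0002,0,0,0,0]'
```

```text
t: 16.25
position: [448.4, -24.2, 177.1]
eef_rot: [[0.857, -0.515, -0.0], [-0.515, -0.857, 0.0], [-0.0, -0.0, -1.0]]
ft_force: [-4.9, 1.6, 6.4]
grip_width: 0.003
```

```bash
python3 -m creep '[0,0,0.0002,0,0,0,0, 0,0,0.0002,0,0,0,0, 0,0,0.0002,0,0,0,0, 0,0,0.0002,0,0,0,0, 0,0,0.0002,0,0,0,0, 0,0,0.0002,0,0,0,0, 0,0,0.0002,0,0,0,0, 0,0,0.0002,0,0,0,0]'
```

```text
t: 16.92
position: [448.4, -24.2, 175.6]
eef_rot: [[0.857, -0.515, -0.0], [-0.515, -0.857, 0.0], [-0.0, 0.0, -1.0]]
ft_force: [-3.6, 1.9, 6.5]
grip_width: 0.005
```

```bash
python3 -m creep '[0,0,0.0002,0,0,0,0, 0,0,0.0002,0,0,0,0, 0,0,0.0002,0,0,0,0, 0,0,0.0002,0,0,0,0, 0,0,0.0002,0,0,0,0, 0,0,0.0002,0,0,0,0, 0,0,0.0002,0,0,0,0, 0,0,0.0002,0,0,0,0]'
```

```text
t: 17.58
position: [448.6, -24.4, 173.5]
eef_rot: [[0.857, -0.516, 0.0], [-0.516, -0.857, -0.0], [0.0, 0.0, -1.0]]
ft_force: [0.5, 0.4, 0.2]
grip_width: 0.007
```

The force fell from 6.5 N to about 0, so the clip gave. I check with a picture.

```bash
python3 - <<'E'
from h import *
o=[]
for n in ("scene","wrist"):
    im=robot.snapshot(n);cv2.imwrite(f"pics/{n}4.png",im)
    for t in ("flap_edge","ring_front"): print(n,t,[(a["pixel"],a["p"]) for a in robot.mark_of(t,n)[:1]])
a=cv2.imread("pics/scene4.png")[150:270,240:400]; w=cv2.imread("pics/wrist4.png")
cv2.imwrite("pics/c4.png",np.hstack([cv2.resize(a,(400,300),interpolation=cv2.INTER_CUBIC),cv2.resize(w,(400,300))]))
E
```

```text
scene flap_edge [([206.8, 339.1], 0.68)]
scene ring_front [([206.1, 336.7], 0.81)]
wrist flap_edge [([377.4, 321.7], 0.57)]
wrist ring_front [([382.3, 323.0], 0.73)]
```

View pics/c4.png

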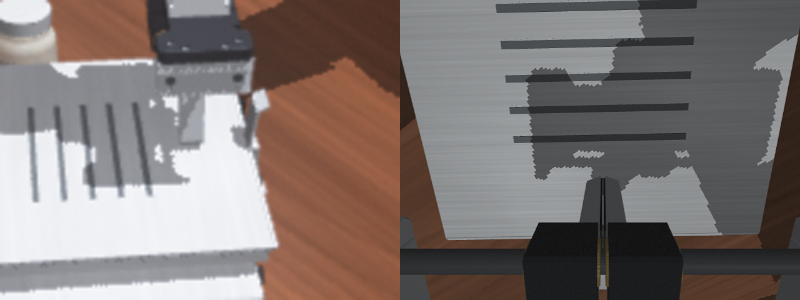

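```bash
python3 -m creep '[0,0,0.0002,0,0,0,0, 0,0,0.0002,0,0,0,0, 0,0,0.0002,0,0,0,0, 0,0,0.0002,0,0,0,0, 0,0,0.0002,0,0,0,0, 0,0,0.0002,0,0,0,0, 0,0,0.0002,0,0,0,0, 0,0,0.0002,0,0,0,0]'
```

```text
t: 18.55
position: [448.6, -24.3, 172.0]
eef_rot: [[0.857, -0.516, 0.0], [-0.516, -0.857, -0.0], [0.0, 0.0, -1.0]]
ft_force: [0.1, 0.4, 1.4]
grip_width: 0.008
```

```bash
python3 -m creep '[0,0,0.0001,0,0,0,0, 0,0,0.0001,0,0,0,0, 0,0,0.0001,0,0,0,0, 0,0,0.0001,0,0,0,0, 0,0,0.0001,0,0,0,0, 0,0,0.0001,0,0,0,0, 0,0,0,0,0,0,0, 0,0,0,0,0,0,0]'
```

```text
t: 19.22
position: [448.6, -24.3, 171.6]
eef_rot: [[0.857, -0.516, 0.0], [-0.516, -0.857, -0.0], [0.0, -0.0, -1.0]]
ft_force: [-1.8, 0.9, 2.6]
grip_width: 0.006
```

```bash
python3 -m creep '[0,0,0.0001,0,0,0,0, 0,0,0.0001,0,0,0,0, 0,0,0.0001,0,0,0,0, 0,0,0.0001,0,0,0,0, 0,0,0,0,0,0,0, 0,0,0,0,0,0,0, 0,0,0,0,0,0,0, 0,0,0,0,0,0,0]'
```

```text
t: 19.88
position: [448.6, -24.3, 171.4]
eef_rot: [[0.857, -0.515, 0.0], [-0.515, -0.857, -0.0], [0.0, 0.0, -1.0]]
ft_force: [-3.0, 0.7, 5.9]
grip_width: 0.006
```

```bash
python3 -m creep '[0,0,0.0001,0,0,0,0, 0,0,0.0001,0,0,0,0, 0,0,0.0001,0,0,0,0, 0,0,0,0,0,0,0, 0,0,0,0,0,0,0, 0,0,0,0,0,0,0, 0,0,0,0,0,0,0, 0,0,0,0,0,0,0]'; python3 -c "
from h import *
for i in range(4):
  robot.snapshot('scene');s=robot.read_state();print(s['position'].round(2) if hasattr(s['position'],'round') else s['position'],s['ft_force'])
print([(a['pixel'],a['p']) for a in robot.mark_of('clip','scene')],[(a['pixel'],a['p']) for a in robot.find_in('clip','scene')])
"
```

```text
t: 20.55
position: [448.6, -24.3, 171.4]
eef_rot: [[0.857, -0.515, 0.0], [-0.515, -0.857, -0.0], [0.0, -0.0, -1.0]]
ft_force: [-2.6, 0.6, 6.8]
grip_width: 0.004
[448.59 -24.32 171.34] [-2.49430959  0.81816703  6.3930642 ]
[448.59 -24.3  171.33] [-2.60983995  0.70619048  7.03315388]
[448.6  -24.31 171.32] [-2.80332974  0.28598053  6.7902053 ]
[448.59 -24.28 171.32] [-3.10827598 -0.28288567  6.59660273]Traceback (most recent call last):
  File "<string>", line 5, in <module>
    print([(a['pixel'],a['p']) for a in robot.mark_of('clip','scene')],[(a['pixel'],a['p']) for a in robot.find_in('clip','scene')])
                                        ~~~~~~~~~~~~~^^^^^^^^^^^^^^^^
ValueError: it knows: bowl_small, flap_edge, flap_hinge, flap_press, ring, ring_front, salt
```

The position has stopped moving (171.33) at about 6.7 N, so the edge is on the buffers. The peak was about 4 mm higher and clip contact about 17 mm higher, as specified. I lift off and look.

```bash
python3 -m creep '[0,0,-0.001,0,0,0,0, 0,0,-0.002,0,0,0,0, 0,0,-0.006,0,0,0,0, 0,0,-0.012,0,0,0,0, 0,0,-0.02,0,0,0,0, 0,0,-0.02,0,0,0,0, 0,0,-0.02,0,0,0,0, 0,0,-0.02,0,0,0,0]'
python3 -m creep '[0.005,0,-0.02,0,0,0,0, 0.01,0,-0.02,0,0,0,0, 0.01,0,-0.02,0,0,0,0, 0.01,0,-0.02,0,0,0,0, 0.01,0,-0.02,0,0,0,0, 0.01,0,-0.02,0,0,0,0, 0.01,0,-0.02,0,0,0,0, 0,0,0,0,0,0,0]'
python3 - <<'E'
from h import *
for n in ("scene","wrist","top"):
    im=robot.snapshot(n);cv2.imwrite(f"pics/{n}5.png",im)
    for t in ("flap_edge","ring_front","bowl_small","salt"): print(n,t,[(a["pixel"],round(a["p"],2)) for a in robot.mark_of(t,n)[:1]])
a=cv2.imread("pics/scene5.png")[170:290,240:400]; w=cv2.imread("pics/wrist5.png")
cv2.imwrite("pics/c5.png",np.hstack([cv2.resize(a,(400,300),interpolation=cv2.INTER_CUBIC),cv2.resize(w,(400,300))]))
E
```

```text
t: 21.42
position: [448.5, -24.3, 272.5]
eef_rot: [[0.857, -0.516, -0.0], [-0.516, -0.857, -0.0], [-0.0, 0.0, -1.0]]
ft_force: [-0.6, -0.7, -0.5]
grip_width: 0.004
t: 22.08
position: [505.9, -58.7, 415.5]
eef_rot: [[0.856, -0.516, 0.007], [-0.516, -0.856, -0.002], [0.007, -0.002, -1.0]]
ft_force: [0.1, 0.4, 0.3]
grip_width: 0.007
scene flap_edge [([205.4, 339.0], 0.61)]
scene ring_front [([207.7, 340.5], 0.96)]
scene bowl_small [([328.7, 288.5], 0.89)]
scene salt [([181.4, 253.6], 0.6)]
wrist flap_edge []
wrist ring_front [([186.4, 119.6], 0.27)]
wrist bowl_small [([186.8, 122.4], 0.59)]
wrist salt [([134.7, 501.6], 0.88)]
top flap_edge [([309.7, 367.0], 0.71)]
top ring_front [([307.5, 368.1], 0.9)]
top bowl_small [([210.9, 294.9], 0.57)]
top salt [([287.8, 478.4], 0.6)]
```

View pics/c5.png

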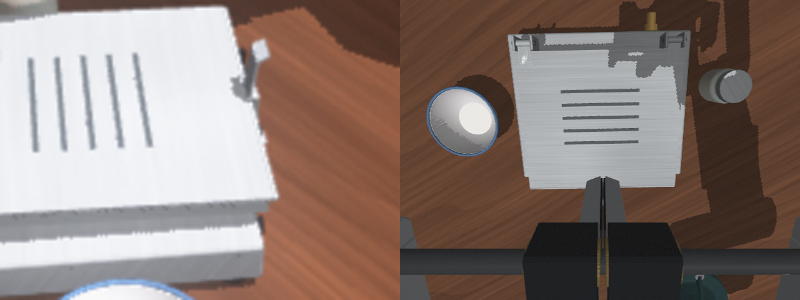

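```bash
python3 - <<'E'
from h import *
f=lambda k:cv2.imread(f"pics/scene{k}.png")
T=f(0)[180:196,334:352]
for k in (0,3,4,5):
    r=cv2.matchTemplate(cv2.resize(f(k)[172:206,322:364],None,fx=8,fy=8,interpolation=3),cv2.resize(T,None,fx=8,fy=8,interpolation=3),cv2.TM_CCOEFF_NORMED)
    _,v,_,p=cv2.minMaxLoc(r);print(k,v,p[0]/8-12,p[1]/8-8)
cv2.imwrite("pics/c6.png",np.hstack([cv2.resize(f(k)[170:230,310:370],(260,260),interpolation=3) for k in (0,4,5)]))
E
```

```text
0 1.0 0.0 0.0
3 0.5157372355461121 1.0 0.0
4 0.6950257420539856 1.0 0.0
5 0.7706566452980042 1.0 -1.0
```

View pics/c6.png

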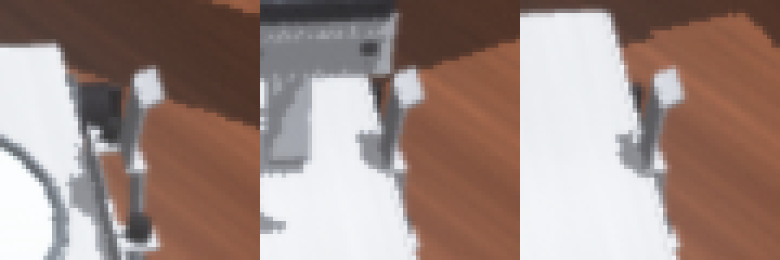

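The thumb tab is at the same pixel (~(344,190)) as before contact, so the clip is back at rest with the edge down. The bowl and jar have not moved. Handing in.

```bash
python3 -c "
from bench import robot
print(robot.read_state()['ft_force']);print(robot.close_job())"
```

```text
[-0.76024714 -0.38156414 -1.28757897]
the job is handed in; nothing more can be done
None
```

I folded the guard flap down from behind with the closed fingertips and pressed near the press point until the clip snapped. I then lifted clear and handed the job in at about 22 s.

**Snap:** The push climbed to about 6.7 N in the readings taken at the end of each move. It then fell to about 0 N as the clip gave.

**After the snap:** I went about 2 mm further down, until the edge stopped on the buffers at about 7 N, well under the 22 N limit. The last 0.3 mm of that only confirmed it was seated.

**Last checks:**
- **Guard:** After release the flap stayed down, with its edge at the ring's front.
- **Clip:** In the scene picture the thumb tab stands where it stood at the start, so the clip looks unbent. This was judged by eye at pixel scale. Template matching gave shifts of 1 pixel with only moderate scores (0.5 to 0.8), so it neither confirmed nor contradicted it. I could not read the clip or flap angles directly.
- **Bowl and salt jar:** The detected positions agree with the start to about 6 pixels or less. The largest difference was the jar in the scene camera, which is within the detector's noise.
- **Arm:** It ended well clear of everything. The wrist force read about 1 N, which is also noise.

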